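# Roll the edge strip home

### The job

Take the hand roller from its holder and roll the grey strip fully home into its rail on the plywood panel: start on the section at the dark stop block and go section by section to the open end in one pass without lifting the roller off, pressing firmly (about 14 N) but never harder than 25 N, and touching the panel and its strip with the roller only. Then stand the roller upright in its holder again and let go, leaving the other things on the bench where they are.

Things in the scene. Friction and masses are not known exactly. Their poses are not given: they have to be found in the camera images.
- panel: plywood panel lying fixed on the bench, 120 (x) x 310 (y) x 30 mm; origin at the centre of its underside, z up. Along its middle line (x = 0, along y) runs an aluminium channel rail 242 mm long with the edge strip in it: six grey plastic sections end to end, 40 mm pitch, each 39 mm long and 18 mm wide, ribbed lengthwise. The rail lies on rubber and gives about 1 mm per 8 N
- strip_start (a point): point on the panel, nominally at the middle of the top of section 1 once home (panel x = 0, y = +100 mm, 48 mm above the panel's underside); section 1 lies against the dark steel stop block (14 mm long, 50 mm wide, its top 1 mm below a home section's) at the rail's +y end. A section not yet pressed stands up to 5 mm higher; the rail's edges lie 4 mm lower
- strip_finish (a point): the same point for section 6, at the open -y end (panel x = 0, y = -100 mm, 48 mm up); sections 2 to 5 lie between at 40 mm pitch. Both points are nominal: the rail is packed up by hand, its true height differs by up to 9 mm either way and it may be out of level along y by up to 0.018 rad (2 mm more at the ends), which is not measured and must be felt
- holder: wooden holder fixed to the bench, 64 x 90 x 52 mm, with an open pocket 48 (x) x 54 (y) mm between two end walls at +y and -y (52 mm high); its x side walls are 34 mm high. Origin at the centre of its underside. The roller stands in it with its shoulder plate on the end walls: roller origin 6 mm above the holder's origin, y axes parallel (either way round)
- roller: upright hand roller, 118 mm tall, 0.36 kg; origin at the wheel's lowest point, z up along the handle. Rubber wheel 44 mm in diameter, 22 mm wide, axle along local x at z = 22 mm, so it rolls along local y; steel fork 37 mm wide (x); shoulder plate 46 (x) x 76 (y) mm, underside at z = 46 mm
- roller_grip (a point): grip point on the roller's axis, 94 mm above its origin, in the wooden handle (36 mm along the roller's x, 28 mm along its y, from z = 58 to 118 mm; flat faces toward +y and -y to grip across the 28 mm)
- strip_1 (a joint): how far section 1 of the strip has been pressed into the rail, m: 0 fully proud, 0.005 fully home; a stiff fit that moves only when pressed with more than 7 N and then stays where it is
- strip_2 (a joint): how far section 2 of the strip has been pressed into the rail, m: 0 fully proud, 0.005 fully home; a stiff fit that moves only when pressed with more than 7 N and then stays where it is
- strip_3 (a joint): how far section 3 of the strip has been pressed into the rail, m: 0 fully proud, 0.005 fully home; a stiff fit that moves only when pressed with more than 7 N and then stays where it is
- strip_4 (a joint): how far section 4 of the strip has been pressed into the rail, m: 0 fully proud, 0.005 fully home; a stiff fit that moves only when pressed with more than 7 N and then stays where it is
- strip_5 (a joint): how far section 5 of the strip has been pressed into the rail, m: 0 fully proud, 0.005 fully home; a stiff fit that moves only when pressed with more than 7 N and then stays where it is
- strip_6 (a joint): how far section 6 of the strip has been pressed into the rail, m: 0 fully proud, 0.005 fully home; a stiff fit that moves only when pressed with more than 7 N and then stays where it is
- cast_block: bystander: grey cast block with a round hole in its top, 66x74x47 mm; origin at the centre of its underside
- tape_measure: bystander: black tape measure, 71x82x33 mm; origin at the centre of its underside
- bearing: bystander: steel ball bearing ring, 42 mm across, 15 mm high; origin at the centre of its underside
- spark_plug: bystander: white spark plug lying on the panel beside the rail, 21x66x21 mm; origin at the centre of its underside
- elec_tape: bystander: small roll of dark tape lying flat, 53 mm across, 19 mm high; origin at the centre of its underside
- spanner_2: bystander: flat steel spanner, 28x165x4 mm; origin at the centre of its underside
- screwdriver_yel: bystander: screwdriver with a yellow handle lying down, 20x164x20 mm; origin at the centre of its underside

How it is judged:
By the outcome, as a careful person would: the job done as asked, in the order asked, and still so for the second after the job is handed in, with the robot touching nothing.
It also fails if it takes over 72 s, if anything falls off the work surface, if the arm or the gripper's body presses on something with over 40 N, if the wrist force passes 120 N, or if a joint passes its speed limit or range.

### The arm

A 6-joint arm with a two-finger parallel gripper is mounted at the origin on the work surface; the furniture and walls round the work are solid. World frame = base frame: x ahead of the robot, y to its left, z up, the work surface at z = 0. Lengths are in mm, angles in rad, forces in N, time in s.
With the tool pointing down it reaches from about 425 to 950 mm from the base axis. Payload 3.5 kg.
Tool frame: the origin (TCP) lies at the very end of the fingers, on their centre line; the grasp point (between the pads) lies 19 mm behind it; z points along the fingers, y is the line along which they close (so a half turn about z gives the same grasp; the last joint's range is limited). The gripper opens to 85 mm and grips with 20 to 120 N. Pads are 22 mm wide; open, the fingers measure 114 mm over their backs; the gripper's body (76 mm by 85 mm) begins 54 mm behind the grasp point. The pads swing forward as they close: fully open they stand 13 mm farther back than shut.
Start: joints at [-1.311, 0.286, 1.577, -0, 1.279, -0.15], TCP at [268.959, -619.086, 198.125] pointing down, gripper open.
Joint ranges: [-2.77, 2.77], [-0.9, 2.22], [0.21, 2.48], [-1.53, 4.67], [0.24, 2.81], [-2.84, 2.84]. Speed limits (rad/s): [2.79, 2.79, 3.14, 3.14, 3.14, 3.14].

### API

Orientations are given as a rotation vector (axis times angle).
In Python, from station import bot, snapshot, calibration gives the robot as it stands (bot), with the cameras as plain functions.
- The arm moves only by the shell command python3 nudge.py FILE [OPENING], which reads ROWS from the file FILE. ROWS is a JSON list of rows, 1 to 20 of them, each an object with the fields dx, dy, dz (the shift in mm), ax, ay, az (a rotation vector in rad); a field left out counts as zero; each row shifts and turns the commanded pose from where the row before left it, along the tool's axes as they then stand; what a row does not reach is not made up. A row lasts 1/12 s, in which the tool goes at most 41.7 mm and 0.125 rad, less where a joint would pass 70% of its speed; a pose out of reach is approached as far as the arm can. OPENING is the finger opening in mm, set as the command begins (- or left out keeps the last). The fingers move at their own pace and stop on an object; the grip force is fixed at half the most. Time passes only in rows, so rows that do not move let the fingers close. It prints the time, the measured TCP pose, the force, the opening and the grip force at its end. Input that does not fit is refused with a message, and nothing moves.
- bot.get_state(): the state, without advancing time (a new reading comes with each control period).
- snapshot(name): name is "scene" or "top" or "wrist"; returns the picture (384x512x3 uint8, red, green, blue); there is no depth.
- calibration(name): a dict with "camera_matrix" (3x3 intrinsics, pixels), "eye" and "attitude" of the camera in the world. Camera axes: x right, y up, looking along -z (the intrinsics and any distortion apply to the point x, -y, -z); pixel columns grow to the right and rows downward; lengths in mm; the calibration is good to about 2 mm. A picture is of the moment at which its call begins: read the wrist's pose just before it. calibration takes no time and is no camera call; for the wrist camera it gives the pose at the moment of the call.
- bot.close_job(): hands the job in; it is judged then, once.
The state is a dict: "time_s": time; "joints": joint angles; "qvel": joint speeds; "tau": joint torques, N m; "ee_pos": TCP position; "ee_rot": TCP orientation; "ft_force": force on the tool from outside, world axes, zero at the start; "wrist_torque": the same for the moment, N m; "gripper_width": finger opening in mm; "gripper_force": force on a finger pad.
Only numpy, scipy, OpenCV 4.12 (cv2) and the standard library are available. Lean on these libraries where they do the work, as an engineer would, in place of code of your own. Each camera call takes 0.05 s, during which the arm holds its last target. There are 200 camera calls.

## Working session

There is one attempt and no reset: what is moved stays moved. The work goes in short steps, Python scripts to look and compute and a shell command to move; the robot and the scene stay as the last step left them, time stands still between calls to the robot, and variables do not carry over. Pictures are saved under pics/ and viewed, at most 12 in all, crops included, and the job is handed in when it is done.

```bash
ls; mkdir -p pics; python3 - <<'E'
from station import bot, snapshot, calibration
import cv2
for n in("scene","top"):
    c=calibration(n);print(n,c)
    cv2.imwrite(f"pics/{n}0.png",snapshot(n)[:,:,::-1])
print(bot.get_state())
E
```

```text
nudge.py
pics
station.py
scene {'camera_matrix': array([[405.25061645,   0.        , 257.62687901],
       [  0.        , 405.25061645, 189.60751328],
       [  0.        ,   0.        ,   1.        ]]), 'eye': array([-38.04681271, 432.13194891, 848.47952552]), 'attitude': array([ 0.36176778, -0.85414095, -2.17678681])}
top {'camera_matrix': array([[364.33445231,   0.        , 256.84274851],
       [  0.        , 364.33445231, 190.56259178],
       [  0.        ,   0.        ,   1.        ]]), 'eye': array([396.79699802, -19.14905706, 981.0325601 ]), 'attitude': array([ 0.06785316, -0.0679397 , -1.55007214])}
{'time_s': 0.1, 'joints': array([-1.31104117e+00,  2.87140907e-01,  1.57805510e+00, -1.96509033e-06,
        1.27859971e+00, -1.49998889e-01]), 'qvel': array([-0.00276849, -0.00234132, -0.00467871,  0.00038032,  0.00092511,
        0.00126767]), 'tau': array([ 5.20852336e-04, -4.07298589e+01, -2.93698937e+01, -1.36646822e-04,
        3.45666478e-03,  3.80218694e-06]), 'ee_pos': array([ 268.76062428, -618.4495639 ,  196.8297523 ]), 'ee_rot': array([-3.07373559e+00, -6.38700191e-01,  1.92629838e-04]), 'ft_force': array([-0.08261015, -0.28588866,  0.4908246 ]), 'wrist_torque': array([0.02251871, 0.02686931, 0.0436813 ]), 'gripper_force': 0.0, 'gripper_width': 85.336587865747}
```

View pics/scene0.png

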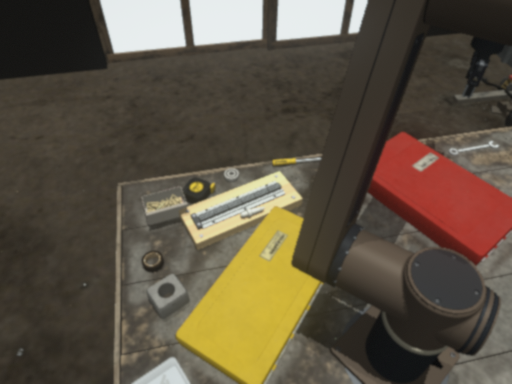

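View pics/top0.png

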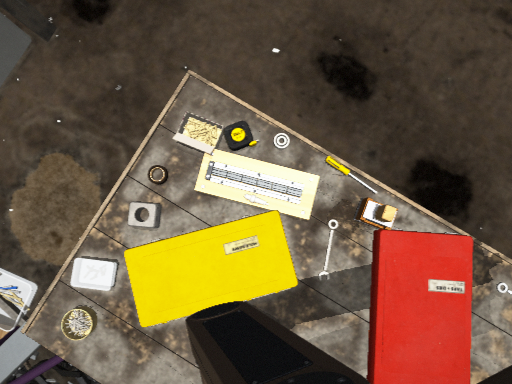

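The panel is at about (257,183) in the top view, with its rail running from the dark stop at about (209,168) to about (304,195). The roller stands in its holder at about (380,211). I'll enlarge both.

```bash
cat > h.py <<'E'
from station import bot, snapshot, calibration
import numpy as np, cv2
from scipy.spatial.transform import Rotation as R
def ray(n,uv,z,c=None):
    c=c or calibration(n);K=c['camera_matrix'];uv=np.atleast_2d(uv).astype(float)
    d=np.c_[(uv-[K[0,2],K[1,2]])/K[0,0],np.ones(len(uv))]*[1,-1,-1]
    d=d@R.from_rotvec(c['attitude']).as_matrix().T
    return c['eye']+d*((z-c['eye'][2])/d[:,2])[:,None]
def proj(n,P,c=None):
    c=c or calibration(n);K=c['camera_matrix']
    p=(np.atleast_2d(P)-c['eye'])@R.from_rotvec(c['attitude']).as_matrix()*[1,-1,-1]
    return p[:,:2]/p[:,2:]*K[0,0]+[K[0,2],K[1,2]]
E
python3 - <<'E'
from h import *
t=cv2.imread('pics/top0.png')
a=cv2.resize(t[140:225,185:330],(797,467),interpolation=cv2.INTER_CUBIC)
cv2.imwrite('pics/c1.png',a)
b=cv2.resize(t[185:240,345:410],(650,550),interpolation=cv2.INTER_CUBIC)
cv2.imwrite('pics/c2.png',b)
hsv=cv2.cvtColor(t,cv2.COLOR_BGR2HSV)
print(hsv[160,225],hsv[205,240],hsv[214,390],hsv[207,372])
m=cv2.inRange(hsv,(10,40,140),(35,140,255));m[:,:190]=0;m[:150]=0;m[225:]=0;m[:,330:]=0
m=cv2.morphologyEx(m,cv2.MORPH_CLOSE,np.ones((9,9)));m=cv2.morphologyEx(m,cv2.MORPH_OPEN,np.ones((5,5)))
c=max(cv2.findContours(m,0,2)[0],key=cv2.contourArea)
P=ray("top",c[:,0],30)[:,:2].astype(np.float32)
print(cv2.minAreaRect(P),cv2.minAreaRect(c))
print(ray("top",[(380,211)],60))
E
```

```text
[ 30  36 253] [ 23  32 173] [ 24 101 251] [150   1 251]
((489.7856750488281, -24.03546142578125), (194.98348999023438, 363.2934265136719), 1.1350151300430298) ((259.0, 187.0), (74.0, 138.0), 90.0)
[[ 431.15449339 -330.46228657   60.        ]]
```

View pics/c1.png

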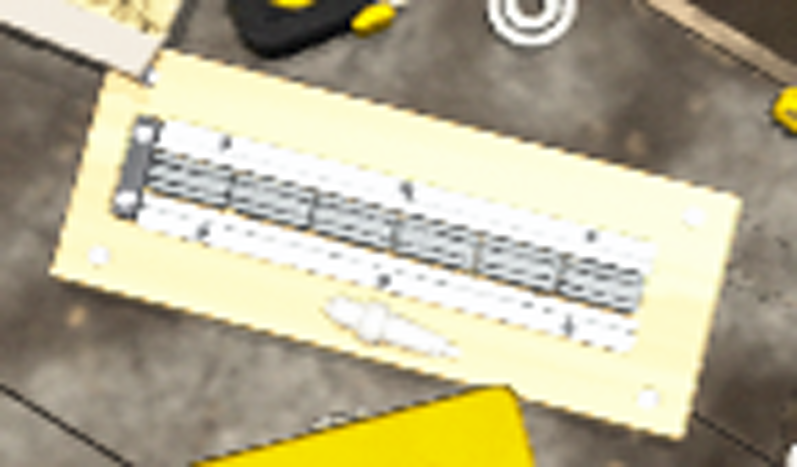

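View pics/c2.png

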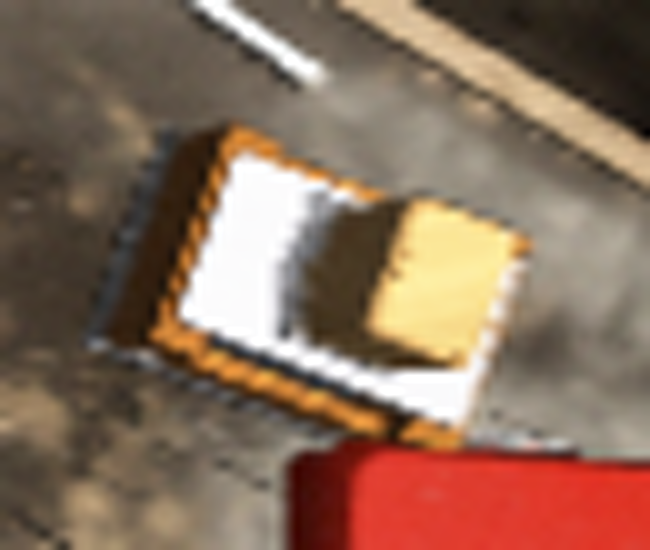

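The first crop shows the panel corners, the stop at about (136,168) and the strip end at about (640,290). The second shows the white shoulder plate with corners at about (240,152), (180,322) and (465,425), and the handle top around (447,283). The red case is right beside the holder.

```bash
python3 - <<'E'
from h import *
f1=lambda p:(np.array(p)+.5)/[797/145,467/85]-.5+[185,140]
f2=lambda p:(np.array(p)+.5)/10-.5+[345,185]
hd=ray("top",f2([(412,195),(530,240),(470,365),(365,325)]),124)[:,:2];print("handle",hd.mean(0),np.linalg.norm(np.diff(hd,axis=0),axis=1))
pl=ray("top",f2([(240,152),(180,322),(465,425)]),56)[:,:2];print("plate",(pl[0]+pl[2])/2,np.linalg.norm(np.diff(pl,axis=0),axis=1),np.degrees(np.arctan2(*(pl[1]-pl[2])[::-1])))
pn=ray("top",f1([(742,197),(686,438),(52,272)]),30)[:,:2];print("panel",(pn[0]+pn[2])/2,np.linalg.norm(np.diff(pn,axis=0),axis=1),np.degrees(np.arctan2(*(pn[2]-pn[1])[::-1])))
for z in(48,53):
  s=ray("top",f1([(150,170),(641,290),(231,190),(313,210),(395,232),(477,252),(559,272)]),z)[:,:2];print(s.round(1),np.linalg.norm(s[0]-s[1]),(s[0]+s[1])/2,np.degrees(np.arctan2(*(s[0]-s[1])[::-1])))
print(ray("top",f2([(290,450)]),60))
s=bot.get_state();print(R.from_rotvec(s['ee_rot']).as_matrix().round(3))
c=calibration("wrist");Rt=R.from_rotvec(s['ee_rot']).as_matrix()
print(Rt.T@(c['eye']-s['ee_pos']),(Rt.T@R.from_rotvec(c['attitude']).as_matrix()).round(3))
E
echo '[{"dx":25.8, "dy":-20.2}, {"dx":25.8, "dy":-20.2}, {"dx":25.8, "dy":-20.2}, {"dx":25.8, "dy":-20.2}, {"dx":25.8, "dy":-20.2}, {"dx":25.8, "dy":-20.2}, {"dx":25.8, "dy":-20.2}, {"dx":25.8, "dy":-20.2}, {"dx":25.8, "dy":-20.2}, {"dx":25.8, "dy":-20.2}, {"az":0.123}, {"az":0.123}, {"az":0.123}, {"az":0.123}, {"az":0.123}, {"az":0.123}, {}, {}]' > path.dat && python3 nudge.py path.dat 85
python3 - <<'E'
from h import *
s=bot.get_state();c=calibration("wrist");i=snapshot("wrist")[:,:,::-1]
cv2.imwrite('pics/w1.png',i);np.save('w1.npy',c,allow_pickle=True)
print(s['ee_pos'],R.from_rotvec(s['ee_rot']).as_matrix().round(3),s['joints'].round(2))
u=np.array([np.cos(1.241),np.sin(1.241)]);v=np.array([u[1],-u[0]])
for z,a,b in((124,18,14),(58,23,38)):
  print(z,proj("wrist",[[*(np.array([425.3,-330.5])+i*a*v+j*b*u),z] for i,j in((1,1),(1,-1),(-1,-1),(-1,1))],c).round())
E
```

```text
time_s: 1.6
ee_pos: [424.9, -330.8, 197.7]
ee_rot: [-3.1, 0.508, 0.001]
ft_force: [-0.5, 0.2, 0.0]
gripper_width: 85.0
gripper_force: 0.0
[ 424.91741041 -330.80159164  197.71053128] [[ 0.948 -0.319 -0.001]
 [-0.319 -0.948  0.001]
 [-0.001 -0.    -1.   ]] [-0.85 -0.01  1.91 -0.    1.25  1.05]
124 [[242. 166.]
 [273. 166.]
 [272. 203.]
 [243. 203.]]
58 [[224. 147.]
 [291. 147.]
 [289. 186.]
 [225. 185.]]
```

View pics/w1.png

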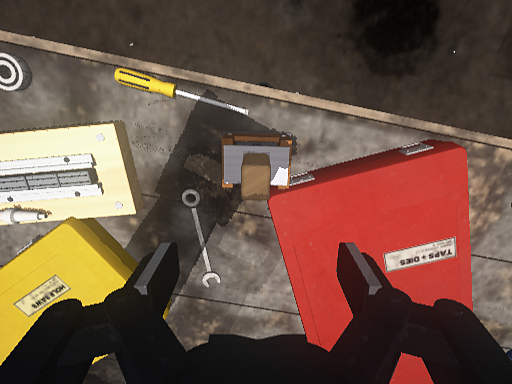

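The view shows the plate at about (223–291, 146–186) and the handle top at about (242–270, to 200), which matches the prediction within 1–2 px. Next I'll triangulate the red case corner to check finger clearance.

```bash
python3 - <<'E'
from h import *
c=np.load('w1.npy',allow_pickle=True).item();w=cv2.imread('pics/w1.png');t=cv2.imread('pics/top0.png')
f=lambda i:cv2.morphologyEx(cv2.inRange(cv2.cvtColor(i,cv2.COLOR_BGR2HSV),(170,150,80),(180,255,255))|cv2.inRange(cv2.cvtColor(i,cv2.COLOR_BGR2HSV),(0,150,80),(6,255,255)),cv2.MORPH_OPEN,np.ones((5,5)))
for i,n,cc in((w,"wrist",c),(t,"top",None)):
  k=max(cv2.findContours(f(i),0,2)[0],key=cv2.contourArea);a=cv2.approxPolyDP(k,5,True)[:,0];print(n,a.tolist())
for z in(40,60,80,100):print(z,ray("wrist",[(272,198),(466,147)],z,c)[:,:2].round().tolist(),ray("top",[(376,232),(472,234)],z)[:,:2].round().tolist())
cv2.imwrite('pics/w1c.png',cv2.resize(w[110:230,190:350],(800,600),interpolation=cv2.INTER_CUBIC))
E
```

```text
wrist [[464, 148], [437, 142], [407, 156], [392, 151], [314, 171], [314, 180], [288, 189], [270, 187], [268, 206], [308, 342], [332, 347], [352, 318], [335, 271], [340, 242], [354, 241], [383, 267], [385, 251], [455, 235], [456, 257], [386, 277], [414, 302], [433, 305], [448, 297], [472, 306]]
top [[377, 230], [371, 383], [469, 383], [471, 237]]
40 [[376.0, -333.0], [364.0, -573.0]] [[378.0, -326.0], [378.0, -573.0]]
60 [[383.0, -335.0], [372.0, -560.0]] [[378.0, -320.0], [378.0, -561.0]]
80 [[391.0, -336.0], [381.0, -547.0]] [[379.0, -313.0], [378.0, -549.0]]
100 [[399.0, -338.0], [389.0, -534.0]] [[379.0, -307.0], [379.0, -538.0]]
```

View pics/w1c.png

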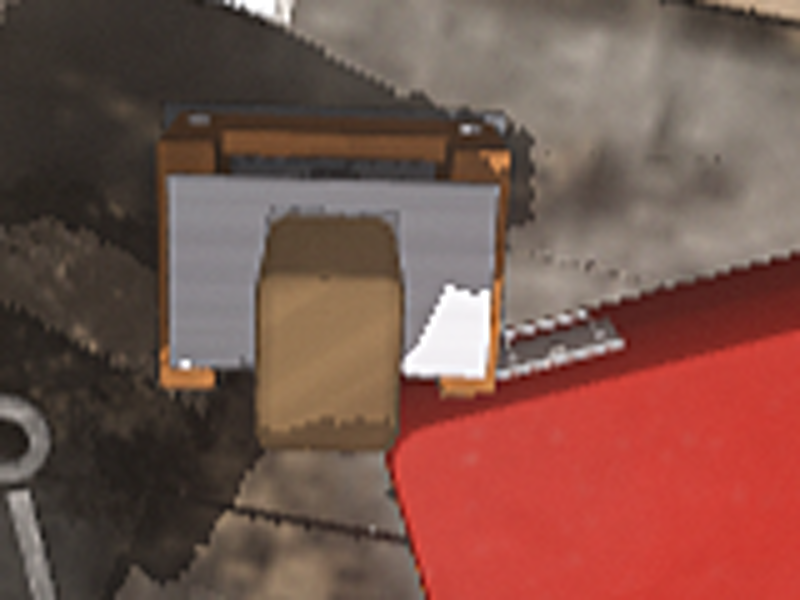

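The handle top spans crop x 257–402 and y 275–450, and the plate is rotated about 1.5° against the tool axes. The red case is only about 50 mm high, so it is clear of the fingers.

```bash
python3 - <<'E'
from h import *
c=np.load('w1.npy',allow_pickle=True).item()
f=lambda p:(np.array(p)+.5)/5-.5+[190,110]
s=bot.get_state();M=R.from_rotvec(s['ee_rot']).as_matrix()
for n,p,z in(("handle",[(257,277),(402,279),(402,449),(257,447)],124),("plate",[(168,175),(500,186),(492,378),(166,367)],57)):
  q=ray("wrist",f(p),z,c);m=q.mean(0);print(n,m,np.linalg.norm(np.diff(q,axis=0),axis=1).round(1),((m-s['ee_pos'])@M).round(1))
E
```

```text
handle [ 427.94715893 -329.64719094  124.        ] [26.5 33.4 27.6] [ 2.5 -2.1 73.8]
plate [ 427.00873473 -329.39288456   57.        ] [75.3 46.  77.4] [  1.6  -2.  140.8]
```

```bash
echo '[{"dx":1.8, "dy":-1.5, "az":0.018}, {"dz":20}, {"dz":20}, {"dz":20}, {"dz":20}, {"dz":20}, {"dz":16.7}, {}, {}]' > path.dat && python3 nudge.py path.dat 60; echo '[{}, {}, {}, {}, {}, {}, {}, {}]' > path.dat && python3 nudge.py path.dat 0
```

```text
time_s: 2.4
ee_pos: [426.9, -329.5, 80.6]
ee_rot: [-3.093, 0.54, 0.003]
ft_force: [-0.2, 0.6, 0.6]
gripper_width: 60.0
gripper_force: 0.0
time_s: 3.07
ee_pos: [428.3, -330.7, 83.3]
ee_rot: [3.093, -0.541, 0.004]
ft_force: [0.6, 3.4, 6.1]
gripper_width: 26.2
gripper_force: 59.3
```

```bash
echo '[{"dz":-5}, {"dz":-10}, {"dz":-15}, {"dz":-20}, {"dz":-20}, {"dz":-20}, {"dz":-20}, {"dz":-10}, {}, {}, {}]' > path.dat && python3 nudge.py path.dat
python3 - <<'E'
from h import *
s=bot.get_state();c=calibration("wrist");i=snapshot("wrist")[:,:,::-1]
cv2.imwrite('pics/w2.png',i);np.save('w2.npy',c,allow_pickle=True)
print(s['ee_pos'],R.from_rotvec(s['ee_rot']).as_matrix().round(3),s['joints'].round(2),s['ft_force'])
E
```

```text
time_s: 3.98
ee_pos: [426.5, -329.4, 199.5]
ee_rot: [-3.093, 0.541, 0.004]
ft_force: [0.1, 0.6, -2.9]
gripper_width: 25.7
gripper_force: 59.4
[ 426.4844908  -329.38744798  199.54250073] [[ 0.941 -0.339 -0.002]
 [-0.339 -0.941  0.002]
 [-0.003 -0.001 -1.   ]] [-0.85 -0.01  1.91 -0.    1.25  1.07] [ 0.06494342  0.58441153 -2.90171037]
```

View pics/w2.png

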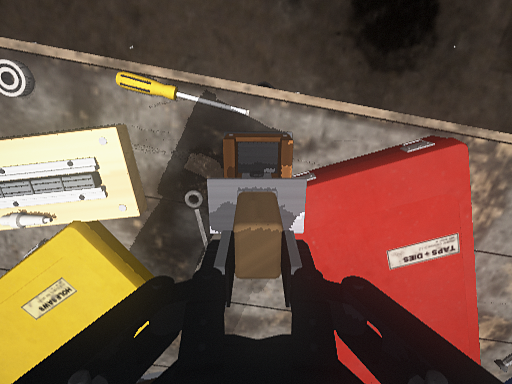

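The roller is in the grip, lifted clear, with the handle upright between the pads and the holder empty. I'll measure its offset in the tool frame.

```bash
python3 - <<'E'
from h import *
c=np.load('w2.npy',allow_pickle=True).item();s=bot.get_state();M=R.from_rotvec(s['ee_rot']).as_matrix()
w=cv2.imread('pics/w2.png');g=cv2.cvtColor(w,cv2.COLOR_BGR2GRAY)
print('handle col258',g[180:290,252:264].mean(1).round().astype(int).tolist())
print('plate left',g[170:245,212:224].mean(1).round().astype(int).tolist())
T=lambda uv,z:((ray("wrist",uv,z,c)-s['ee_pos'])@M).round(1).tolist()
print('handle top face',T([(258,r) for r in(224,228,232,276,279)],s['ee_pos'][2]-77.3+118))
print('plate',T([(207,180),(306,180),(207,234)],s['ee_pos'][2]-77.3+52))
# top view-based panel targets
for y in(100,0,-100):
  a=np.radians(77.1);print(y,np.array([500.9,-17.5])+y*np.array([np.cos(a),np.sin(a)]))
E
```

```text
handle col258 [137, 136, 136, 136, 135, 134, 134, 124, 109, 94, 99, 95, 77, 71, 72, 72, 73, 73, 72, 73, 74, 75, 75, 75, 75, 75, 75, 75, 75, 74, 75, 74, 75, 74, 74, 75, 74, 75, 76, 78, 78, 77, 80, 89, 97, 108, 118, 118, 110, 104, 94, 89, 89, 89, 89, 89, 89, 89, 89, 89, 89, 89, 89, 89, 89, 90, 90, 91, 91, 92, 93, 94, 94, 93, 92, 92, 92, 90, 89, 88, 87, 87, 86, 87, 87, 86, 87, 86, 85, 84, 83, 82, 81, 82, 81, 81, 80, 71, 80, 102, 105, 103, 105, 107, 108, 106, 103, 99, 99, 104]
plate left [57, 55, 55, 54, 55, 55, 54, 61, 71, 117, 136, 136, 137, 138, 137, 134, 133, 137, 139, 137, 138, 138, 136, 135, 133, 133, 131, 130, 132, 134, 136, 135, 135, 132, 122, 121, 123, 116, 111, 112, 113, 105, 99, 99, 98, 96, 95, 96, 97, 98, 99, 99, 97, 96, 98, 98, 98, 95, 94, 90, 112, 137, 166, 124, 74, 84, 93, 96, 96, 69, 41, 41, 43, 44, 45]
handle top face [[16.8, 0.1, -40.8], [14.4, 0.1, -40.7], [12.0, 0.1, -40.7], [-16.2, 0.1, -40.6], [-18.2, 0.1, -40.6]]
plate [[20.5, -38.0, 25.3], [20.4, 36.3, 25.2], [-25.1, -40.7, 25.5]]
100 [523.2250116   79.97611942]
0 [500.9 -17.5]
-100 [ 478.5749884  -114.97611942]
```

```bash
echo '[{"az":-0.119}, {"dx":0.3, "dy":-15}, {"dx":0.3, "dy":-30}, {"dx":0.3, "dy":-35}, {"dx":0.3, "dy":-35}, {"dx":0.3, "dy":-35}, {"dx":0.3, "dy":-35}, {"dx":0.3, "dy":-35}, {"dx":0.3, "dy":-35}, {"dx":0.3, "dy":-35}, {"dx":0.3, "dy":-35}, {"dx":0.3, "dy":-35}, {"dx":0.3, "dy":-30}, {"dx":0.1, "dy":-20.5}, {"dy":-10}, {}, {}, {}]' > path.dat && python3 nudge.py path.dat
python3 - <<'E'
from h import *
s=bot.get_state();c=calibration("wrist");i=snapshot("wrist")[:,:,::-1]
cv2.imwrite('pics/w3.png',i);np.save('w3.npy',c,allow_pickle=True)
print(s['ee_pos'],R.from_rotvec(s['ee_rot']).as_matrix().round(3),s['joints'].round(2),s['ft_force'])
a=np.radians(77.);u=np.array([np.cos(a),np.sin(a)]);C=np.array([501,-17.5])
print(proj("wrist",[[*(C+y*u),52] for y in(120,80,0,-120)],c).round())
E
```

```text
time_s: 5.53
ee_pos: [525.2, 77.7, 200.9]
ee_rot: [3.12, -0.358, -0.002]
ft_force: [-0.2, 0.2, -4.0]
gripper_width: 26.0
gripper_force: 59.7
[525.17137711  77.69082188 200.92095431] [[ 0.974 -0.226 -0.001]
 [-0.226 -0.974 -0.001]
 [-0.001  0.001 -1.   ]] [-0.04 -0.03  1.93 -0.    1.25  1.76] [-0.22826778  0.24835088 -4.03105894]
[[239. 167.]
 [273. 167.]
 [340. 166.]
 [440. 166.]]
```

View pics/w3.png

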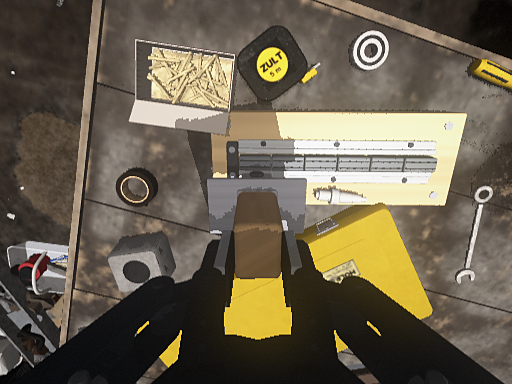

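The rail and strip run from about (239,163) to (437,165), with the stop at about (232,160), close to the predicted line. I'll measure the centreline numerically.

```bash
python3 - <<'E'
from h import *
c=np.load('w3.npy',allow_pickle=True).item();w=cv2.imread('pics/w3.png');g=cv2.cvtColor(w,cv2.COLOR_BGR2GRAY)
for a,b in((229,236),(254,260),(284,292),(318,328),(350,360),(385,395),(420,430)):print(a,g[134:190,a:b].mean(1).round().astype(int).tolist())
print('row',g[158:168,225:245].mean(0).round().astype(int).tolist(),g[158:168,425:445].mean(0).round().astype(int).tolist())
E
```

```text
229 [147, 144, 148, 149, 147, 151, 136, 77, 55, 66, 66, 64, 75, 106, 125, 126, 126, 120, 93, 68, 64, 66, 65, 66, 65, 65, 65, 65, 65, 65, 65, 63, 55, 54, 54, 54, 53, 50, 71, 89, 90, 85, 131, 116, 77, 112, 133, 131, 133, 134, 132, 129, 128, 132, 134, 132]
254 [154, 153, 152, 153, 155, 128, 140, 157, 154, 151, 149, 150, 152, 142, 128, 149, 158, 153, 162, 133, 78, 61, 80, 94, 100, 103, 66, 79, 99, 97, 82, 76, 61, 59, 73, 72, 76, 61, 50, 50, 57, 58, 52, 65, 79, 117, 135, 133, 132, 132, 131, 130, 132, 124, 106, 88]
284 [241, 242, 234, 225, 191, 127, 140, 159, 160, 159, 156, 154, 156, 162, 127, 147, 165, 162, 165, 138, 90, 75, 80, 97, 109, 111, 86, 76, 152, 195, 189, 184, 153, 103, 144, 161, 111, 237, 252, 247, 244, 240, 243, 214, 114, 113, 138, 136, 134, 134, 135, 134, 134, 136, 137, 137]
318 [242, 242, 242, 243, 245, 223, 213, 245, 250, 248, 248, 247, 249, 254, 198, 224, 250, 250, 254, 244, 145, 80, 82, 141, 194, 208, 161, 112, 175, 198, 193, 194, 192, 122, 148, 191, 170, 225, 249, 250, 248, 231, 241, 248, 244, 246, 247, 248, 241, 232, 236, 239, 242, 210, 152, 112]
350 [243, 243, 243, 243
[... 314 characters left out ...]
 248, 246, 245, 248, 254, 196, 228, 249, 247, 254, 213, 105, 88, 100, 151, 189, 198, 130, 138, 183, 186, 184, 188, 164, 120, 163, 187, 129, 230, 250, 246, 244, 231, 240, 245, 244, 247, 248, 238, 233, 235, 237, 239, 239, 238, 238]
420 [242, 242, 242, 242, 243, 247, 212, 198, 238, 245, 244, 242, 242, 246, 253, 192, 209, 245, 245, 248, 230, 139, 86, 82, 136, 176, 186, 153, 102, 157, 182, 178, 178, 184, 123, 135, 174, 156, 206, 243, 244, 243, 227, 235, 240, 238, 241, 243, 244, 224, 227, 237, 238, 238, 237, 237]
row [145, 142, 46, 60, 62, 62, 63, 63, 63, 63, 63, 64, 59, 55, 84, 85, 84, 85, 84, 86] [166, 166, 158, 158, 157, 164, 163, 162, 158, 158, 152, 168, 230, 235, 232, 231, 231, 231, 231, 231]
```

```bash
python3 - <<'E'
from h import *
c=np.load('w3.npy',allow_pickle=True).item();s=bot.get_state();M=R.from_rotvec(s['ee_rot']).as_matrix()
for z in(44,48,52):
  q=ray("wrist",[(238.3,163.2),(323,163.9),(425,164.7),(436.7,164.8)],z,c);d=q[0]-q[3]
  print(z,q[:,:2].round(1).tolist(),np.linalg.norm(d).round(1),((q[0]+q[3])/2).round(1),np.degrees(np.arctan2(d[1],d[0])),((q-s['ee_pos'])@M).round(1)[:,:2].tolist())
E
```

```text
44 [[530.4, 100.4], [506.1, 0.2], [476.8, -120.9], [473.4, -134.8]] 242.0 [501.9 -17.2  44. ] 76.38005061470979 [[-0.1, -23.6], [-1.0, 79.6], [-2.1, 204.1], [-2.2, 218.5]]
48 [[531.3, 99.9], [507.3, 0.9], [478.4, -118.7], [475.0, -132.5]] 239.1 [503.2 -16.3  48. ] 76.3800506147098 [[0.9, -23.3], [-0.0, 78.6], [-1.1, 201.7], [-1.2, 215.8]]
52 [[532.3, 99.4], [508.5, 1.6], [480.0, -116.6], [476.7, -130.1]] 236.2 [504.5 -15.4  52. ] 76.38005061470979 [[1.9, -23.0], [1.0, 77.7], [-0.0, 199.2], [-0.2, 213.2]]
```

```bash
echo '[{"dx":1.6, "dy":-3, "az":0.0085}, {"dz":15}, {"dz":15}, {"dz":12}, {"dz":8}, {"dz":3}, {"dz":2}, {}, {}, {}, {}, {}, {}]' > path.dat && python3 nudge.py path.dat; echo '[{"dz":1}, {"dz":1}, {"dz":1}, {"dz":1}, {}, {}, {}]' > path.dat && python3 nudge.py path.dat
```

```text
time_s: 6.67
ee_pos: [528.1, 81.3, 146.8]
ee_rot: [-3.12, 0.369, -0.001]
ft_force: [-0.1, -0.2, -2.9]
gripper_width: 25.9
gripper_force: 59.7
time_s: 7.25
ee_pos: [527.8, 81.2, 142.4]
ee_rot: [-3.12, 0.369, 0.0]
ft_force: [-0.9, -0.0, -2.7]
gripper_width: 26.0
gripper_force: 59.7
```

```bash
echo '[{"dz":1}, {"dz":1}, {"dz":1}, {"dz":1}, {"dz":1}, {}, {}]' > path.dat && python3 nudge.py path.dat; echo '[{"dz":1}, {"dz":1}, {"dz":1}, {}, {}]' > path.dat && python3 nudge.py path.dat; echo '[{"dz":1}, {"dz":1}, {}, {}, {}]' > path.dat && python3 nudge.py path.dat
```

```text
time_s: 7.83
ee_pos: [527.8, 81.2, 137.3]
ee_rot: [3.12, -0.369, -0.0]
ft_force: [0.2, 0.2, -3.2]
gripper_width: 26.2
gripper_force: 59.7
time_s: 8.25
ee_pos: [527.7, 81.2, 134.3]
ee_rot: [3.12, -0.369, -0.001]
ft_force: [-0.5, 0.0, -3.7]
gripper_width: 26.5
gripper_force: 59.7
time_s: 8.67
ee_pos: [527.9, 81.3, 132.4]
ee_rot: [-3.12, 0.369, -0.0]
ft_force: [-0.2, 0.2, -3.6]
gripper_width: 25.9
gripper_force: 59.7
```

```bash
echo '[{"dz":1}, {"dz":1}, {}, {}, {}]' > path.dat && python3 nudge.py path.dat; echo '[{"dz":1}, {"dz":1}, {}, {}, {}]' > path.dat && python3 nudge.py path.dat|grep -E "ee_pos|ft"
```

```text
time_s: 9.08
ee_pos: [527.9, 81.3, 130.4]
ee_rot: [-3.12, 0.369, 0.0]
ft_force: [0.4, -0.5, -3.5]
gripper_width: 25.7
gripper_force: 59.7
ee_pos: [527.9, 81.3, 128.4]
ft_force: [-0.7, -0.0, -2.9]
```

```bash
echo '[{"dz":1}, {"dz":1}, {}, {}, {}]' > path.dat && python3 nudge.py path.dat|grep -E "ee_pos|ft"
```

```text
ee_pos: [527.9, 81.2, 126.4]
ft_force: [0.3, -0.5, -3.0]
```

Still in free air: the wheel's lowest point is at about 49 mm, so the rail is low, as the images suggested.

```bash
echo '[{"dz":1}, {"dz":1}, {}, {}, {}]' > path.dat && python3 nudge.py path.dat|grep -E "ee_pos|ft"
```

```text
ee_pos: [527.9, 81.2, 124.4]
ft_force: [0.8, 0.3, -3.5]
```

```bash
echo '[{"dz":1}, {"dz":1}, {}, {}, {}]' > path.dat && python3 nudge.py path.dat|grep -E "ee_pos|ft"
```

```text
ee_pos: [527.8, 81.2, 122.4]
ft_force: [-0.7, 0.5, -3.9]
```

```bash
echo '[{"dz":1}, {"dz":0.5}, {}, {}, {}]' > path.dat && python3 nudge.py path.dat|grep -E "ee_pos|ft"
```

```text
ee_pos: [528.3, 81.3, 121.6]
ft_force: [0.0, 0.4, 1.8]
```

```bash
echo '[{"dz":1}, {"dz":0.5}, {}, {}, {}]' > path.dat && python3 nudge.py path.dat|grep -E "ee_pos|ft"
```

```text
ee_pos: [528.3, 81.3, 119.9]
ft_force: [-1.3, 0.5, 4.1]
```

```bash
echo '[{"dz":1}, {"dz":0.5}, {}, {}, {}]' > path.dat && python3 nudge.py path.dat|grep -E "ee_pos|ft"
```

```text
ee_pos: [527.9, 81.3, 117.9]
ft_force: [0.3, 0.0, 3.4]
```

```bash
echo '[{"dz":0.7}, {"dz":0.5}, {}, {}, {}]' > path.dat && python3 nudge.py path.dat|grep -E "ee_pos|ft"
```

```text
ee_pos: [527.9, 81.2, 116.8]
ft_force: [-0.2, -0.7, 4.3]
```

```bash
echo '[{"dz":0.5}, {}, {}, {}]' > path.dat && python3 nudge.py path.dat|grep -E "ee_pos|ft"
```

```text
ee_pos: [528.1, 81.2, 116.6]
ft_force: [-0.0, 0.9, 4.8]
```

```bash
echo '[{"dz":0.4}, {}, {}, {}]' > path.dat && python3 nudge.py path.dat|grep -E "ee_pos|ft"
```

```text
ee_pos: [528.2, 81.2, 116.4]
ft_force: [-0.5, -0.1, 5.4]
```

```bash
echo '[{"dz":0.6}, {}, {}, {}]' > path.dat && python3 nudge.py path.dat|grep -E "ee_pos|ft"
```

```text
ee_pos: [528.5, 81.2, 116.2]
ft_force: [-0.8, 0.1, 8.2]
```

```bash
echo '[{"dz":0.5}, {}, {}, {}]' > path.dat && python3 nudge.py path.dat|grep -E "ee_pos|ft"
```

```text
ee_pos: [528.6, 81.2, 116.0]
ft_force: [-1.1, 0.0, 7.8]
```

```bash
echo '[{"dz":0.7}, {}, {}, {}, {}, {}]' > path.dat && python3 nudge.py path.dat|grep -E "time|ee_pos|ft"
```

```text
time_s: 14.25
ee_pos: [528.9, 81.3, 115.8]
ft_force: [-1.3, 0.6, 9.9]
```

```bash
echo '[{"dy":2.5}, {"dy":2.5}, {"dy":2.5}, {"dy":2.5}, {"dy":2.5}, {"dy":2.5}, {"dy":2.5}, {"dy":2.5}, {}, {}]' > path.dat && python3 nudge.py path.dat|grep -E "time|ee_pos|ft"
```

```text
time_s: 15.08
ee_pos: [524.5, 62.4, 116.1]
ft_force: [-0.4, 1.7, 10.2]
```

```bash
echo '[{"dy":2.5}, {"dy":2.5}, {"dy":2.5}, {"dy":2.5}, {}, {}]' > path.dat && python3 nudge.py path.dat|grep -E "time|ee_pos|ft"
```

```text
time_s: 15.58
ee_pos: [522.1, 51.9, 116.2]
ft_force: [-0.9, 0.5, 10.8]
```

```bash
echo '[{"dy":2.5}, {"dy":2.5}, {"dy":2.5}, {"dy":2.5}, {}, {}, {}]' > path.dat && python3 nudge.py path.dat|grep -E "time|ee_pos|ft"
```

```text
time_s: 16.17
ee_pos: [519.8, 42.2, 116.3]
ft_force: [-1.8, -0.1, 10.8]
```

```bash
echo '[{"dy":2.5}, {"dy":2.5}, {"dy":2.5}, {"dy":2.5}, {"dy":2.5}, {"dy":2.5}, {}, {}]' > path.dat && python3 nudge.py path.dat|grep -E "time|ee_pos|ft"
```

```text
time_s: 16.83
ee_pos: [516.8, 29.3, 116.5]
ft_force: [-1.3, 3.2, 11.3]
```

```bash
echo '[{"dy":2.5}, {"dy":2.5}, {"dy":2.5}, {"dy":2.5, "dz":-0.2}, {"dy":2.5}, {"dy":2.5}, {}, {}]' > path.dat && python3 nudge.py path.dat|grep -E "time|ee_pos|ft"
```

```text
time_s: 17.5
ee_pos: [513.0, 12.9, 116.7]
ft_force: [-1.0, 0.9, 11.8]
```

```bash
echo '[{"dy":2.5}, {"dy":2.5}, {"dy":2.5}, {"dy":2.5, "dz":-0.2}, {"dy":2.5}, {"dy":2.5}, {}, {}]' > path.dat && python3 nudge.py path.dat|grep -E "time|ee_pos|ft"
```

```text
time_s: 18.17
ee_pos: [509.5, -1.8, 117.0]
ft_force: [-1.9, 0.2, 12.0]
```

```bash
echo '[{"dy":2.5}, {"dy":2.5}, {"dy":2.5}, {"dy":2.5, "dz":-0.2}, {"dy":2.5}, {"dy":2.5}, {}, {}]' > path.dat && python3 nudge.py path.dat|grep -E "time|ee_pos|ft"
```

```text
time_s: 18.83
ee_pos: [506.1, -15.7, 117.2]
ft_force: [-0.7, 2.7, 12.3]
```

```bash
echo '[{"dy":2.5, "dz":-0.1}, {"dy":2.5, "dz":-0.1}, {"dy":2.5, "dz":-0.1}, {"dy":2.5}, {"dy":2.5}, {"dy":2.5}, {}, {}]' > path.dat && python3 nudge.py path.dat|grep -E "time|ee_pos|ft"
```

```text
time_s: 19.5
ee_pos: [502.4, -31.1, 117.4]
ft_force: [-1.7, 0.5, 12.0]
```

```bash
echo '[{"dy":2.5, "dz":-0.1}, {"dy":2.5, "dz":-0.1}, {"dy":2.5, "dz":-0.1}, {"dy":2.5}, {"dy":2.5}, {"dy":2.5}, {}, {}]' > path.dat && python3 nudge.py path.dat|grep -E "time|ee_pos|ft"
```

```text
time_s: 20.17
ee_pos: [499.0, -45.3, 117.7]
ft_force: [-0.7, 1.2, 12.0]
```

```bash
echo '[{"dy":2.5, "dz":-0.1}, {"dy":2.5, "dz":-0.1}, {"dy":2.5, "dz":-0.1}, {"dy":2.5}, {"dy":2.5}, {"dy":2.5}, {}, {}]' > path.dat && python3 nudge.py path.dat|grep -E "time|ee_pos|ft"
```

```text
time_s: 20.83
ee_pos: [495.4, -60.3, 117.9]
ft_force: [-1.4, 0.8, 11.0]
```

```bash
echo '[{"dy":2.5}, {"dy":2.5, "dz":-0.1}, {"dy":2.5, "dz":-0.1}, {"dy":2.5}, {"dy":2.5}, {"dy":2.5}, {}, {}]' > path.dat && python3 nudge.py path.dat|grep -E "time|ee_pos|ft"
```

```text
time_s: 21.5
ee_pos: [491.8, -75.0, 118.1]
ft_force: [-1.9, 0.8, 12.4]
```

```bash
echo '[{"dy":2.5}, {"dy":2.5, "dz":-0.1}, {"dy":2.5, "dz":-0.1}, {"dy":2.5}, {"dy":2.5}, {"dy":2.5}, {}, {}]' > path.dat && python3 nudge.py path.dat|grep -E "time|ee_pos|ft"
```

```text
time_s: 22.17
ee_pos: [488.6, -87.7, 118.3]
ft_force: [-0.6, 3.8, 13.0]
```

```bash
echo '[{"dy":2.5}, {"dy":2.5, "dz":-0.1}, {"dy":2.5, "dz":-0.1}, {"dy":2.5}, {"dy":2.5}, {"dy":2.5}, {}, {}]' > path.dat && python3 nudge.py path.dat|grep -E "time|ee_pos|ft"
```

```text
time_s: 22.83
ee_pos: [484.8, -104.3, 118.5]
ft_force: [-0.8, 0.2, 10.8]
```

```bash
echo '[{"dy":2.5}, {"dy":2.5, "dz":-0.1}, {"dy":2.5}, {"dy":2.5}, {"dy":2}, {}, {}, {}, {}]' > path.dat && python3 nudge.py path.dat|grep -E "time|ee_pos|ft"
python3 - <<'E'
from h import *
s=bot.get_state();c=calibration("wrist");i=snapshot("wrist")[:,:,::-1]
np.save('w4.npy',c,allow_pickle=True)
cv2.imwrite('pics/w4.png',cv2.resize(i[110:290,60:300],(800,600),interpolation=cv2.INTER_CUBIC))
print(s['ee_pos'],s['ee_rot'])
E
```

```text
time_s: 23.58
ee_pos: [482.0, -116.0, 118.7]
ft_force: [-1.2, 0.3, 11.9]
[ 481.97810713 -116.01656637  118.67191298] [ 3.11830496 -0.36892397  0.00449455]
```

View pics/w4.png

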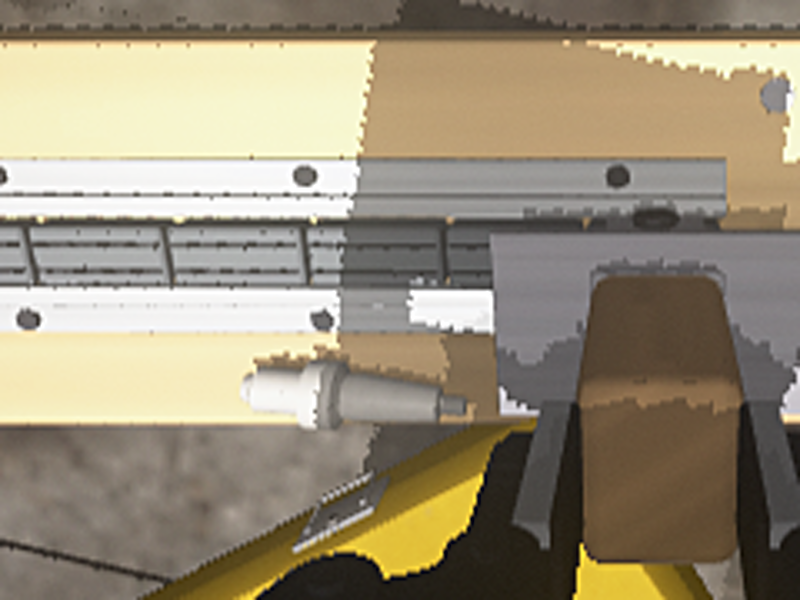

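The image shows sections 1–5 flat in the rail, with section joints at crop x of about 30, 165, 305 and 445. The roller is on section 6, with the rail end at about 725. Now I'll lift off and go back to the holder.

```bash
echo '[{"dz":-2}, {"dz":-5}, {"dz":-15}, {"dz":-20}, {"dz":-20}, {"dz":-15}, {"dz":-7}, {"dx":-0.2, "dy":15}, {"dx":-0.2, "dy":25}, {"dx":-0.3, "dy":30}, {"dx":-0.3, "dy":30}, {"dx":-0.3, "dy":30}, {"dx":-0.3, "dy":30}, {"dx":-0.3, "dy":30}, {"dx":-0.2, "dy":20}, {"dy":11}, {"az":0.1105}, {}, {}, {}]' > path.dat && python3 nudge.py path.dat
python3 - <<'E'
from h import *
s=bot.get_state();c=calibration("wrist");i=snapshot("wrist")[:,:,::-1]
np.save('w5.npy',c,allow_pickle=True);cv2.imwrite('pics/w5f.png',i)
cv2.imwrite('pics/w5.png',cv2.resize(i[115:295,160:400],(800,600),interpolation=cv2.INTER_CUBIC))
M=R.from_rotvec(s['ee_rot']).as_matrix();print(s['ee_pos'],M.round(3))
print((([428.2,-330.6,0]-s['ee_pos'])@M).round(1))
E
```

```text
time_s: 25.3
ee_pos: [426.9, -328.4, 199.2]
ee_rot: [-3.094, 0.536, 0.002]
ft_force: [0.3, 0.8, -3.0]
gripper_width: 25.9
gripper_force: 59.8
[ 426.91065005 -328.43512404  199.24869003] [[ 0.942 -0.337 -0.001]
 [-0.337 -0.942  0.002]
 [-0.002 -0.001 -1.   ]]
[  2.3   1.8 199.2]
```

View pics/w5.png

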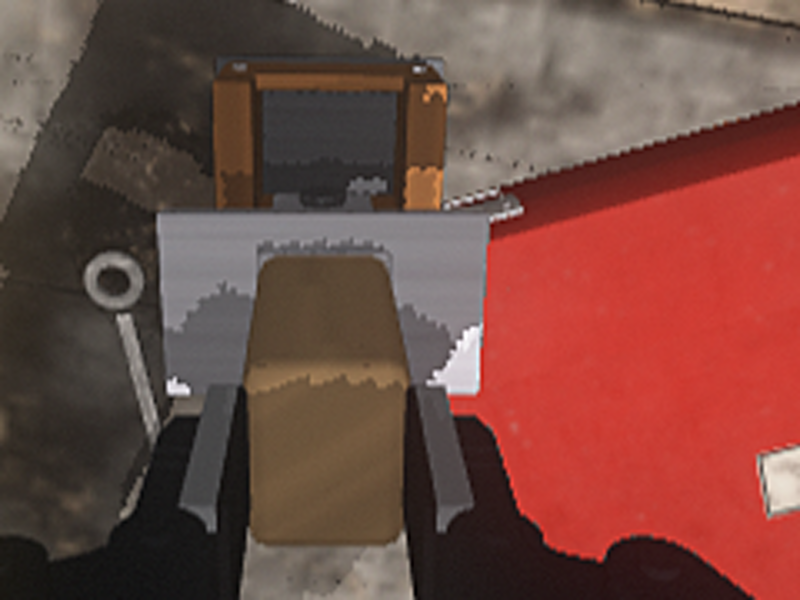

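The holder end walls span crop x 215–445 with their far top edge at y of about 80. The roller plate spans 158–488 with its far edge at about 212, parallel to the holder. I'll compare the two in the tool frame.

```bash
python3 - <<'E'
from h import *
c=np.load('w5.npy',allow_pickle=True).item();s=bot.get_state();M=R.from_rotvec(s['ee_rot']).as_matrix()
f=lambda p:(np.array(p)+.5)/(10/3)-.5+[160,115]
T=lambda p,z:((ray("wrist",f(p),z,c)-s['ee_pos'])@M).round(1).tolist()
print('holder far top corners',T([(214,80),(445,85)],52)); print('inner walls',T([(258,93),(400,93)],52))
print('plate',T([(158,212),(488,212),(166,393),(481,393)],s['ee_pos'][2]-77.3+52))
E
```

```text
holder far top corners [[31.3, -38.8, 147.6], [29.5, 40.8, 147.5]]
inner walls [[26.8, -23.8, 147.5], [26.8, 25.3, 147.5]]
plate [[21.7, -37.9, 25.3], [21.7, 36.0, 25.2], [-23.8, -38.7, 25.4], [-23.8, 36.9, 25.3]]
```

```bash
echo '[{"dx":0.9, "dy":1.8, "az":0.008}, {"dz":15}, {"dz":15}, {"dz":15}, {"dz":10}, {"dz":5}, {}, {}]' > path.dat && python3 nudge.py path.dat; echo '[{"dz":5}, {"dz":5}, {"dz":5}, {"dz":5}, {"dz":5}, {}, {}]' > path.dat && python3 nudge.py path.dat |grep -E "time|ee_pos|ft"; echo '[{"dz":4}, {"dz":4}, {"dz":4}, {"dz":4}, {"dz":3}, {"dz":3}, {}, {}, {}]' > path.dat && python3 nudge.py path.dat |grep -E "time|ee_pos|ft"
```

```text
time_s: 26.02
ee_pos: [427.5, -331.7, 140.6]
ee_rot: [3.092, -0.553, 0.001]
ft_force: [-0.1, 1.0, -3.2]
gripper_width: 25.8
gripper_force: 59.8
time_s: 26.6
ee_pos: [427.0, -331.3, 114.6]
ft_force: [-0.4, -0.3, -2.5]
time_s: 27.35
ee_pos: [427.4, -331.7, 93.4]
ft_force: [0.0, -0.3, -2.6]
```

```bash
echo '[{"dy":-1, "dz":3}, {"dz":3}, {"dz":2}, {}, {}, {}]' > path.dat && python3 nudge.py path.dat |grep -E "time|ee_pos|ft"; echo '[{"dz":0.8}, {"dz":0.5}, {}, {}, {}]' > path.dat && python3 nudge.py path.dat |grep -E "time|ee_pos|ft"
```

```text
time_s: 27.85
ee_pos: [427.6, -330.7, 85.2]
ft_force: [0.1, -0.2, -3.0]
time_s: 28.27
ee_pos: [427.6, -330.6, 84.0]
ft_force: [-0.9, 0.2, -3.3]
```

```bash
echo '[{"dz":0.7}, {"dz":0.5}, {}, {}, {}]' > path.dat && python3 nudge.py path.dat |grep -E "time|ee_pos|ft"
```

```text
time_s: 28.68
ee_pos: [427.9, -330.7, 83.5]
ft_force: [-0.8, 2.9, 3.8]
```

```bash
echo '[{"dz":0.6}, {}, {}, {}]' > path.dat && python3 nudge.py path.dat |grep -E "time|ee_pos|ft"
```

```text
time_s: 29.02
ee_pos: [428.1, -330.7, 83.4]
ft_force: [-0.6, 3.7, 6.4]
```

Seated at almost exactly the pick pose, so I'll release and retreat.

```bash
echo '[{}, {}, {}, {}, {}, {}, {"dz":-10}, {"dz":-20}, {"dz":-25}, {"dz":-25}, {"dz":-25}, {"dz":-15}, {}, {}, {}]' > path.dat && python3 nudge.py path.dat 56
python3 - <<'E'
from h import *
w=snapshot("wrist")[:,:,::-1];t=snapshot("top")[:,:,::-1]
a=cv2.resize(w[100:250,180:380],(400,300),interpolation=cv2.INTER_CUBIC);b=cv2.resize(t[120:240,190:410],(550,300),interpolation=cv2.INTER_CUBIC)
b2=np.zeros((300,550,3),np.uint8);b2[:,:400]=a
cv2.imwrite('pics/end.png',np.vstack([b2,b]))
E
```

```text
time_s: 30.27
ee_pos: [427.1, -330.0, 201.0]
ee_rot: [-3.091, 0.553, 0.002]
ft_force: [-0.3, 1.3, -0.5]
gripper_width: 56.1
gripper_force: 0.0
```

View pics/end.png

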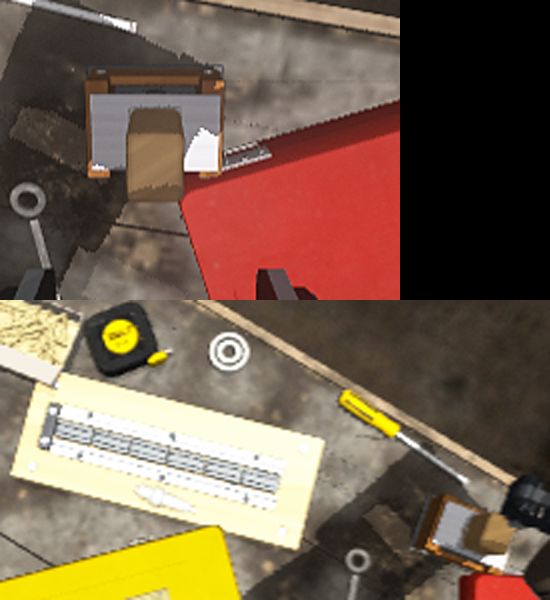

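The roller stands in its holder at about (155,135) in the wrist crop. The strip is flat along the rail and the bystanders have not moved. Handing in.

```bash
python3 -c "
from station import bot, snapshot, calibration
print(bot.close_job())"
```

```text
the job is handed in; nothing more can be done
None
```

The strip was rolled in one pass from the stop block to the open end at about 13–16 N by the readings between moves; the roller is back upright in its holder and released, and the job was handed in after about 30 s, with the strip looking flat and the other things unmoved in the last pictures.

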